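Put the soup bowl on the table warmer and click it on

ROBOT

A 6-joint arm with a two-finger parallel gripper is mounted at the origin on the work surface. World frame = base frame: x ahead of the robot, y to its left, z up, the work surface at z = 0. Lengths are in m, angles in rad, forces in N, time in s.
With the tool pointing down it reaches from about 0.3 to 0.95 m from the base axis. Payload 3.1 kg.
Tool frame: the origin (TCP) lies between the finger pads, 19 mm behind the fingertips; this is the grasp point; z points along the fingers, y is the line along which they close (so a half turn about z gives the same grasp; the last joint's range is limited). The gripper opens to 85 mm and grips with 20 to 120 N. Pads are 22 mm wide; open, the fingers measure 114 mm over their backs; the gripper's body (76 mm by 85 mm) begins 54 mm behind the grasp point. The pads swing forward as they close: fully open they stand 13 mm farther back than shut.
Start: joints at [-1.36, 0.308, 1.634, -0, 1.2, -0.07], TCP at [0.173, -0.601, 0.25] pointing down, gripper open.
Joint ranges: [-3.06, 3.06], [-0.79, 1.96], [0.05, 2.63], [-1.19, 4.34], [0.05, 2.64], [-2.94, 2.94]. Speed limits (rad/s): [2.79, 2.79, 3.14, 3.14, 3.14, 3.14].

INTERFACE

Orientations are given as a unit quaternion [w, x, y, z].
In Python, from plant import observe, read_camera, hand_in gives the robot as it stands.
- The arm moves only by the tool send_rows, never from a script. Its argument "deltas" is a list of rows, each a list of 7 numbers: the turn, a rotation vector about the tool's x, y, z normalised to -1 to 1, where 1 is 1.5 rad, then the shift along the tool's x, y, z normalised to -1 to 1, where 1 is 12 cm, then the closure in counts, from 0 (fully open) to 255 (shut). A call has 1 to 5 rows; each row shifts and turns the commanded pose from where the row before left it, along the tool's axes as they then stand; what a row does not reach is not made up. A row lasts 1/10 s, in which the tool goes at most 50 mm and 8.59 degrees, less where a joint would pass 70% of its speed; a pose out of reach is approached as far as the arm can. A call with a number of a shift or a turn outside -1 to 1 is refused whole. A call with a gripper value outside its range is refused whole. The fingers move at their own pace and stop on an object; "force" is the grip in N (left out, the last holds). Time passes only in rows, so rows that do not move let the fingers close. It gives the time, the measured TCP pose, the force, the opening and the grip force at its end, in the units of the state.
- observe(): the state, without advancing time (a new reading comes with each control period).
- read_camera(name): name is "side" or "top" or "wrist"; returns a dict with "image" (480x640x3 uint8, red, green, blue), "depth" (480x640 float32, m along the optical axis (not along the pixel's ray), 0 where there is no reading), "fovy" (degrees; the focal length in pixels is half the picture's height over the tangent of half this angle, whatever the lens; pixels are square), "cx", "cy" (the principal point, pixels), "R" (3x3) and "t" (3): a world point X has camera coordinates R X + t. Camera axes: x right, y down, z forward; pixel columns grow to the right and rows downward; lengths in m; the calibration is good to about 2 mm. The wrist camera is an equidistant fisheye: a pixel r from the principal point sees the ray r / f radians off the axis. A picture is of the moment at which its call begins.
- hand_in(): hands the job in; it is judged then, once.
The state is a dict: "clock": time; "joints": joint angles; "qd": joint speeds; "joint_efforts": joint torques, N m; "position": TCP position; "tcp_rot": TCP orientation; "contact_force": force on the tool from outside, world axes, zero at the start; "torque": the same for the moment, N m; "grip_width": finger opening in m; "gripper_force": force on a finger pad.
Only numpy, scipy, OpenCV 4.12 (cv2) and the standard library are available. Lean on these libraries where they do the work, as an engineer would, in place of code of your own. Each camera call takes 0.05 s, during which the arm holds its last target. There are 200 camera calls.

TASK

Set the round-bottomed lidded soup bowl down in the warmer's dished ring so that it rests upright and fully home there, and let go of it; then switch the warmer on by turning its bar knob clockwise until it clicks over into the on position and stays there. Carry the bowl upright and set it down without dropping it, and leave the other things on the table where they are.

Things in the scene. Friction and masses are not known exactly. Their poses are not given: they have to be found in the camera images.
- bowl: Ivory ceramic soup bowl, lid clipped on (one rigid piece), 0.4 to 0.7 kg, round, 125 mm across, 114 mm tall. Underside: ball of 60 mm radius with a flat foot 44 mm across. Centred on the lid an upright round wooden knob, 30 mm diameter, 75 to 114 mm above the foot: grip from above at any yaw, TCP 98 mm above the foot. Origin: centre of the foot's underside; starts upright on the table (z = 0).
- warmer: Grey low table warmer, fixed: a flat box 170 mm (x) by 310 mm (y), top panel 45 mm above the table. Origin: under its centre, on the table; x points away from the robot, y along its length, both turned by its yaw. On the panel at y = +75 mm an steel dished ring (124 mm outside, rim 73 mm above the table, 45 degree funnel inside); at y = -85 mm a black bar knob.
- seat (a point): Point on the dished ring's axis, 50 mm above the table: the bowl's origin comes here (within about 1 mm) when it is fully home. The ball-shaped underside centres itself in the ring; the foot does not reach the ring's floor.
- knob_grip (a point): On the warmer knob's upright axis, 76 mm above the table (31 above the panel): put the TCP here. The knob is an upright bar 60 mm long (this point's x), 16 mm thick (y), top 46 mm above the panel, on a disc 64 mm across and 8 mm high. A white line on the bar's top marks its -x end. The point turns with the knob.
- knob (a joint): Knob angle (rad): 0 = off (bar along the warmer's x, white line towards the robot), growing clockwise seen from above (white line moves towards the ring); on = 1.2, the stop. A spring detent resists with at most 0.25 N m up to 0.6 rad: let go before that, it springs back to off; past it, it clicks over by itself to 1.2 and stays.
- dish: Bystander: flat-bottomed oblong lidded dish of the same ware, 92 mm (x) by 148 mm (y), 110 mm tall, with the same wooden knob. Not for the warmer. Origin: centre of its underside.
- mug: Bystander: steel mug 84 mm across, 70 mm tall, handle at its +y. Origin: centre of its underside.
- sauce_bottle: Bystander: red bottle 60 mm across, 190 mm tall. Origin: centre of its underside.
- spoon: Bystander: spoon 170 mm long lying along its x axis. Origin: about its middle.
- coaster: Bystander: brass disc 90 mm across, 6 mm thick. Origin: centre of its underside.
There are look-alikes about, which are no part of the job. Leave any pink or purple look-alike of the bowl alone.

How it is judged:
By the outcome, as a careful person would: the job done as asked, in the order asked, and still so for the second after the job is handed in, with the robot touching nothing.
It also fails if it takes over 56 s, if anything falls off the work surface, if the arm or the gripper's body presses on something with over 40 N, if the wrist force passes 120 N, or if a joint passes its speed limit or range.

## Working session

There is one attempt and no reset: what is moved stays moved. The work goes in short steps, Python scripts to look and compute and a tool call to move; the robot and the scene stay as the last step left them, time stands still between calls to the robot, and variables do not carry over. Pictures are saved under pics/ and viewed, at most 10 in all, crops included, and the job is handed in when it is done.

Besides the shell and the picture viewer there is one more tool, called as name([rows], argument=value, ...), one row to a line, values as JSON. send_rows: Moves the arm, as the interface text tells. Scaled input: -1 to 1 covers 12 cm each way for a shift and 1.5 rad each way for a turn. Its arguments: {"type":"object","properties":{"deltas":{"type":"array","items":{"type":"array","items":{"type":"number"}}},"force":{"type":"number"}},"required":["deltas"]}

```bash
mkdir -p pics; ls; cat > h.py <<'E'
import numpy as np,cv2
from plant import observe,read_camera
def save(c,n,crop=None,scale=1):
    im=c["image"][:,:,::-1]
    if crop: a,b,d,e=crop; im=im[b:e,a:d]
    if scale!=1: im=cv2.resize(im,None,fx=scale,fy=scale,interpolation=cv2.INTER_CUBIC)
    cv2.imwrite("pics/"+n+".png",im)
def ray(c,u,v,fish=False):
    f=240/np.tan(np.radians(c["fovy"])/2)
    x,y=(u-c["cx"])/f,(v-c["cy"])/f
    if fish:
        r=np.hypot(x,y)+1e-12; d=np.array([x/r*np.sin(r),y/r*np.sin(r),np.cos(r)])
    else: d=np.array([x,y,1.])
    R=np.array(c["R"]); return -R.T@np.array(c["t"]),R.T@d
def plane(c,u,v,z,fish=False):
    o,d=ray(c,u,v,fish); return o+d*(z-o[2])/d[2]
def cloud(c):  # world points HxWx3, pinhole
    f=240/np.tan(np.radians(c["fovy"])/2)
    v,u=np.mgrid[:480,:640]; z=c["depth"]
    P=np.stack([(u-c["cx"])/f*z,(v-c["cy"])/f*z,z],-1)
    R=np.array(c["R"]); return (P-np.array(c["t"]))@R
E
python3 - <<'E'
from h import *
import pickle
o=observe();print(o)
for n in("top","side"):
    c=read_camera(n);save(c,n+"0");pickle.dump(c,open(n+"0.pkl","wb"))
    print(n,c["fovy"],c["cx"],c["cy"],-np.array(c["R"]).T@c["t"],(c["depth"]>0).mean())
E
```

```text
pics
{'clock': 0.0, 'joints': array([-1.35968396e+00,  3.09034336e-01,  1.63520823e+00, -1.81963225e-05,
        1.19967707e+00, -6.96997025e-02]), 'qd': array([ 6.53491420e-05, -1.52039491e-04,  4.59009700e-04, -7.28241872e-04,
        5.10209643e-04,  4.91371902e-04]), 'joint_efforts': array([-6.89096341e-04, -4.15259027e+01, -2.76665694e+01,  2.03065656e-05,
        1.02859162e-02, -2.03579651e-05]), 'position': array([ 0.1730142 , -0.59975879,  0.24871843]), 'tcp_rot': array([-1.15998199e-03,  9.90158122e-01,  1.39948350e-01, -9.06511893e-05]), 'contact_force': array([ 0.7292445 , -0.16567428, -0.75336376]), 'torque': array([ 0.00731428,  0.01173176, -0.0219747 ]), 'gripper_force': 0.0, 'grip_width': 0.08569555160766844}
top 57.79232338269366 317.5808052908499 239.94348468288072 [0.36444961 0.077619   1.15214507] 0.995947265625
side 49.4743127639105 309.45562650186895 247.63795437773248 [0.29483603 0.85100649 0.75788125] 0.9960091145833333
```

View pics/top0.png

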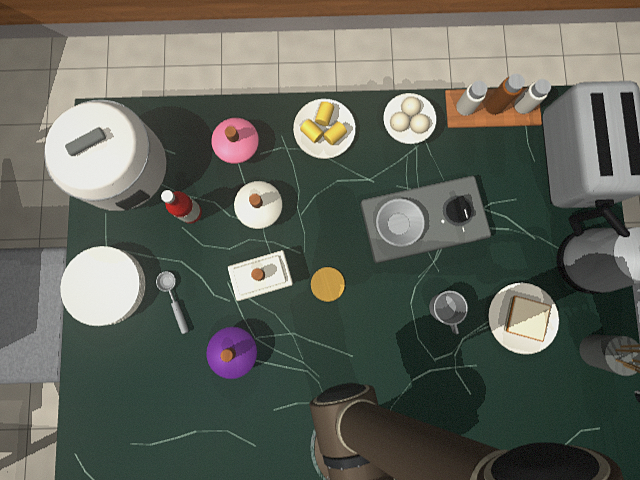

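View pics/side0.png

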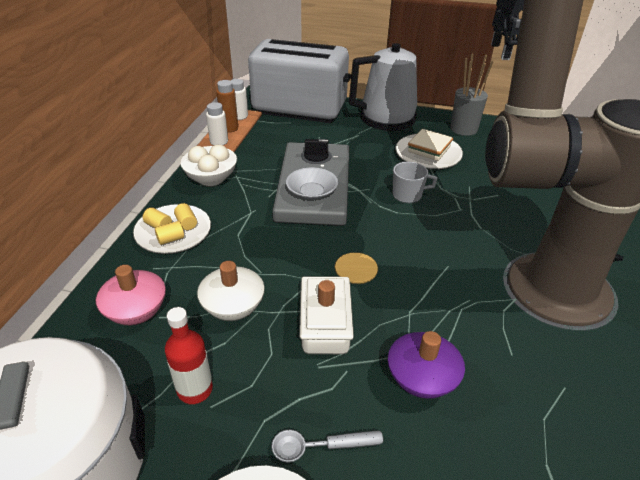

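The only ivory round lidded bowl is at top (258,204) / side (231,293). It could be confused with:
- the pink bowl at (235,140)
- the purple bowl at (232,352)
- the white oblong dish at (260,275)
- the plain white plate at (103,286)
- the rice cooker at (105,155)

In the top picture the warmer's ring is at (399,222) and its knob at (460,208).

```bash
python3 - <<'E'
from h import *
import pickle
c=pickle.load(open("top0.pkl","rb"));s=pickle.load(open("side0.pkl","rb"))
P=cloud(c);S=cloud(s)
o=P[204,258];print("bowl px",o,"table",P[330,380])
# bowl: knob top points from both clouds
for n,Q in(("top",P),("side",S)):
    m=(np.hypot(Q[...,0]-o[0],Q[...,1]-o[1])<.08)
    k=m&(Q[...,2]>.108); print(n,"knobtop",k.sum(),np.median(Q[k],0),np.ptp(Q[k],axis=0),Q[m][:,2].max())
    b=m&(Q[...,2]>.03)&(Q[...,2]<.106); (x,y),r=cv2.minEnclosingCircle((Q[b][:,:2]*1000).astype(np.float32)); print(" body circle",x,y,r)
# warmer panel: height 45
w=P[245,380];print("panel px",w)
for n,Q in(("top",P),("side",S)):
    m=(np.abs(Q[...,2]-.045)<.004)&(np.hypot(Q[...,0]-P[215,425][0],Q[...,1]-P[215,425][1])<.2)
    m=cv2.morphologyEx(m.astype(np.uint8),cv2.MORPH_OPEN,np.ones((3,3)))
    nn,l,st,_=cv2.connectedComponentsWithStats(m);i=1+st[1:,4].argmax()
    print(n,"rect",cv2.minAreaRect((Q[l==i][:,:2]*1000).astype(np.float32)),np.median(Q[l==i][:,2]))
    m=(Q[...,2]>.068)&(Q[...,2]<.08)&(np.hypot(Q[...,0]-P[222,399][0],Q[...,1]-P[222,399][1])<.08)
    print(" rim",cv2.minEnclosingCircle((Q[m][:,:2]*1000).astype(np.float32)),m.sum())
    m=(Q[...,2]>.084)&(np.hypot(Q[...,0]-P[208,460][0],Q[...,1]-P[208,460][1])<.06)
    print(" knob",cv2.minAreaRect((Q[m][:,:2]*1000).astype(np.float32)),m.sum(),Q[m].mean(0) if m.any() else 0)
# heights of neighbours
save(c,"crop1",(220,150,500,310),2.8)
E
```

```text
bowl px [0.60404    0.21993294 0.10251441] table [ 0.28396143 -0.08063723 -0.00126543]
top knobtop 115 [0.61483757 0.22787281 0.11286367] [0.02880017 0.02719009 0.0110147 ] 0.11902135889841714
 body circle 616.1018676757812 227.59603881835938 62.380828857421875
side knobtop 168 [0.61500257 0.23162427 0.1134772 ] [0.02905921 0.03164077 0.00807369] 0.11613049034731095
 body circle 615.7326049804688 231.07102966308594 63.05481719970703
panel px [ 0.50132085 -0.08470934  0.04263697]
top rect ((570.7201538085938, -206.90264892578125), (167.40528869628906, 306.1478576660156), 11.158491134643555) 0.04454522990447554
 rim ((556.1364135742188, -133.38661193847656), 61.3808708190918) 555
 knob ((586.6354370117188, -289.7935485839844), (60.00890350341797, 17.944522857666016), 11.368193626403809) 166 [ 0.58598563 -0.28890906  0.08997022]
side rect ((570.4302978515625, -203.86669921875), (165.49325561523438, 309.19232177734375), 11.071767807006836) 0.044448929878926895
 rim ((556.61865234375, -131.9299774169922), 64.20165252685547) 396
 knob ((586.59375, -286.3981018066406), (57.3757438659668, 20.944669723510742), 8.753133773803711) 110 [ 0.58561673 -0.2852742   0.08901172]
```

View pics/crop1.png

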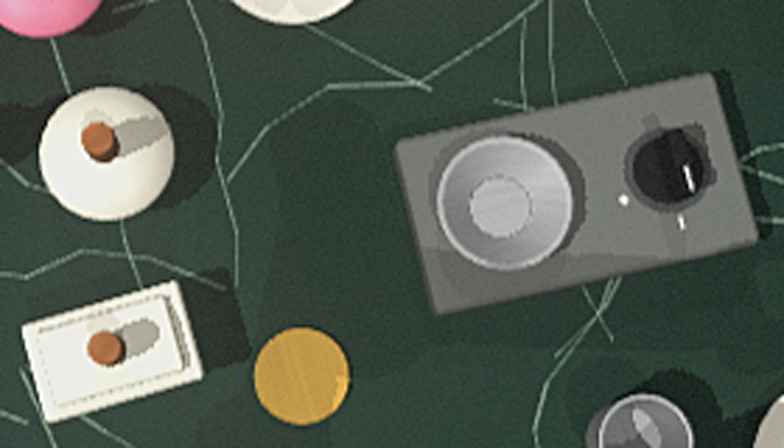

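The crop confirms the choice: an ivory round lidded bowl with a wooden knob at full-image (256,200), and the knob's white line towards the robot. Every size matches: bowl radius 62 mm, panel 167x306 mm, rim radius about 62 mm. The bowl is at (0.615,0.229), the ring at (0.556,-0.132) and the knob at (0.587,-0.288), with the warmer's yaw about 11°.

```bash
cat >> h.py <<'E'
from scipy.spatial.transform import Rotation as Ro
def go(x,y,z,yaw=None):
    o=observe();R=Ro.from_quat(o["tcp_rot"],scalar_first=True).as_matrix()
    d=R.T@(np.array([x,y,z])-o["position"])
    print("t",round(o["clock"],2),"pos",o["position"].round(4),"F",o["contact_force"].round(1),"w",round(o["grip_width"],4),"gf",round(o["gripper_force"],1))
    print("shift units",(d/.12).round(3),"rows",np.linalg.norm(d)/.05)
    if yaw is not None:
        y0=np.radians(yaw);c,s=np.cos(y0),np.sin(y0)
        T=np.array([[c,s,0],[s,-c,0],[0,0,-1]])
        print("turn units",(Ro.from_matrix(R.T@T).as_rotvec()/1.5).round(4))
E
python3 - <<'E'
from h import *
import pickle
P=cloud(pickle.load(open("top0.pkl","rb")))
a=np.array([.173,-.6]);b=np.array([.615,.229]);d=(b-a)/np.linalg.norm(b-a)
q=P[...,:2]-a;t=q@d;n=q@np.array([-d[1],d[0]])
for lo in np.arange(0,.95,.1):
    m=(abs(n)<.11)&(t>=lo)&(t<lo+.1);print(round(lo,1),P[m][:,2].max().round(3) if m.any() else None)
go(.615,.229,.25,11.1)
E
```

```text
0.0 0.267
0.1 0.058
0.2 0.058
0.3 0.074
0.4 0.074
0.5 0.077
0.6 0.076
0.7 0.061
0.8 0.075
0.9 0.119
t 0.1 pos [ 0.173  -0.5998  0.2489] F [0.2 0.1 0.4] w 0.085 gf 0.0
shift units [ 5.453e+00 -5.616e+00  3.000e-03] rows 18.786234577267226
turn units [-0.0014 -0.      0.058 ]
```

```bash
python3 - <<'E'
from h import *
import pickle
s=pickle.load(open("side0.pkl","rb"));S=cloud(s)
Q=S[50:136,450:492].reshape(-1,3);Q=Q[(Q[:,2]>.03)&(Q[:,1]>-.9)]
for z in(.05,.1,.14,.18,.22):
    k=Q[(abs(Q[:,2]-z)<.02)];print(z,len(k),k.min(0) if len(k) else'',k.max(0) if len(k) else '')
P=cloud(pickle.load(open("top0.pkl","rb")))[330:380,575:640].reshape(-1,3);k=P[P[:,2]>.08];print(k.min(0),k.max(0),len(k))
E
```

```text
0.05 372 [ 0.17740875 -0.6340219   0.03000486] [ 0.26203326 -0.58124391  0.06981711]
0.1 600 [ 0.17513296 -0.6784226   0.0800054 ] [ 0.26361573 -0.57927911  0.11967837]
0.14 141 [ 0.18839653 -0.65548056  0.12069007] [ 0.24803706 -0.59806321  0.15957417]
0.18 161 [ 0.18328967 -0.66561124  0.16005545] [ 0.25346097 -0.59374376  0.19999942]
0.22 54 [ 0.18481677 -0.66098979  0.20048417] [ 0.25567747 -0.58979093  0.21338635]
[ 0.17570562 -0.67163115  0.08002008] [0.36444961 0.077619   1.15214507] 1423
```

send_rows([
  [0, 0, 0.058, 0, 0, -0.4, 0],
  [0, 0, 0, 0.24, -0.3, 0, 0],
  [0, 0, 0, 0.24, -0.3, 0, 0],
  [0, 0, 0, 0.24, -0.3, 0, 0],
  [0, 0, 0, 0.24, -0.3, 0, 0],
])

```text
clock: 0.6
position: [0.2588, -0.4352, 0.2975]
tcp_rot: [-0.0, 0.995, 0.096, -0.0]
contact_force: [0.3, 0.6, 0.4]
grip_width: 0.085
gripper_force: 0.0
```

send_rows([
  [0, 0, 0, 0.24, -0.3, 0, 0],
  [0, 0, 0, 0.24, -0.3, 0, 0],
  [0, 0, 0, 0.24, -0.3, 0, 0],
  [0, 0, 0, 0.24, -0.3, 0, 0],
  [0, 0, 0, 0.24, -0.3, 0, 0],
])

```text
clock: 1.1
position: [0.3654, -0.2308, 0.2977]
tcp_rot: [-0.0, 0.995, 0.096, 0.0]
contact_force: [0.9, -0.7, -0.2]
grip_width: 0.0854
gripper_force: 0.0
```

send_rows([
  [0, 0, 0, 0.24, -0.3, 0, 0],
  [0, 0, 0, 0.24, -0.3, 0, 0],
  [0, 0, 0, 0.24, -0.3, 0, 0],
  [0, 0, 0, 0.24, -0.3, 0, 0],
  [0, 0, 0, 0.24, -0.3, 0, 0],
])

```text
clock: 1.6
position: [0.472, -0.0264, 0.2977]
tcp_rot: [0.0, 0.995, 0.097, -0.0]
contact_force: [1.0, 0.2, -0.4]
grip_width: 0.0852
gripper_force: 0.0
```

```bash
python3 -c "
from h import *
go(.615,.229,.22,11.1)"
```

```text
t 1.6 pos [ 0.472  -0.0264  0.2977] F [ 1.   0.2 -0.4] w 0.0852 gf 0.0
shift units [ 1.58  -1.859  0.647] rows 6.057361282980825
turn units [0.0001 0.0002 0.0002]
```

send_rows([
  [0, 0, 0, 0.26, -0.3, 0, 0],
  [0, 0, 0, 0.26, -0.3, 0, 0],
  [0, 0, 0, 0.26, -0.31, 0.1, 0],
  [0, 0, 0, 0.26, -0.31, 0.1, 0],
  [0, 0, 0, 0.26, -0.31, 0.2, 0],
])

```text
clock: 2.1
position: [0.5894, 0.181, 0.2526]
tcp_rot: [-0.0, 0.995, 0.097, 0.002]
contact_force: [1.2, -0.2, 0.7]
grip_width: 0.0857
gripper_force: 0.0
```

send_rows([
  [0, 0, 0, 0.28, -0.33, 0.25, 0],
  [0, 0, 0, 0, 0, 0, 0],
  [0, 0, 0, 0, 0, 0, 0],
])

```text
clock: 2.4
position: [0.6075, 0.2167, 0.2242]
tcp_rot: [0.001, 0.995, 0.098, -0.003]
contact_force: [0.6, 0.7, -0.1]
grip_width: 0.0852
gripper_force: 0.0
```

```bash
python3 -c "
from h import *
go(.615,.229,.22,11.1)
c=read_camera('wrist');save(c,'w1');import pickle;pickle.dump(c,open('w1.pkl','wb'))
f=240/np.tan(np.radians(c['fovy'])/2)
p=np.array(c['R'])@[.615,.229,.114]+c['t'];th=np.arctan2(np.hypot(p[0],p[1]),p[2]);r=f*th/np.hypot(p[0],p[1]);print('exp px',p[0]*r+c['cx'],p[1]*r+c['cy'])
"
```

```text
t 2.4 pos [0.6075 0.2167 0.2242] F [ 0.6  0.7 -0.1] w 0.0852 gf 0.0
shift units [ 0.081 -0.088  0.034] rows 0.2997126352771897
turn units [0.0006 0.0034 0.0013]
exp px 303.8218777431058 235.38733839888482
```

View pics/w1.png

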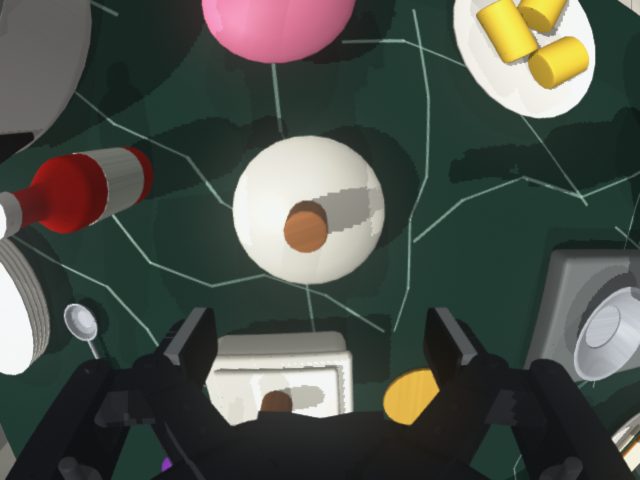

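The wrist view shows the ivory bowl, with its wooden knob's top at about (306,231) against an expected (304,235).

```bash
python3 -c "
from h import *
import pickle
c=pickle.load(open('w1.pkl','rb'))
h=cv2.cvtColor(c['image'],cv2.COLOR_RGB2HSV)[180:270,260:360]
m=((h[...,0]<18)&(h[...,1]>110)&(h[...,2]>140)).astype(np.uint8)
m=cv2.morphologyEx(m,cv2.MORPH_OPEN,np.ones((5,5)))
cs=max(cv2.findContours(m,0,2)[0],key=cv2.contourArea);(x,y),r=cv2.minEnclosingCircle(cs);x+=260;y+=180
print(x,y,r);p=plane(c,x,y,.114,True);print(p)
for u in (x-r,x+r): print(plane(c,u,y,.114,True))
go(p[0],p[1],.22,11.1)
"
```

```text
305.2516441345215 230.93758392333984 21.278095245361328
[0.61814756 0.22863629 0.114     ]
[0.61545433 0.24232352 0.114     ]
[0.62085028 0.21501426 0.114     ]
t 2.45 pos [0.6082 0.216  0.2261] F [ 0.3 -0.3  0.1] w 0.0855 gf 0.0
shift units [ 0.102 -0.087  0.05 ] rows 0.34373879026721604
turn units [0.0005 0.0014 0.0004]
```

send_rows([
  [0, 0, 0, 0.095, -0.087, 0.1, 0],
  [0, 0, 0, 0, 0, 0.3, 0],
  [0, 0, 0, 0, 0, 0.3, 0],
  [0, 0, 0, 0, 0, 0.2, 0],
  [0, 0, 0, 0, 0, 0.08, 0],
])

```text
clock: 2.95
position: [0.6165, 0.2267, 0.1082]
tcp_rot: [0.0, 0.995, 0.096, -0.001]
contact_force: [0.1, -0.3, -0.2]
grip_width: 0.0851
gripper_force: 0.0
```

send_rows([
  [0, 0, 0, 0, 0, 0, 0],
  [0, 0, 0, 0, 0, 0, 0],
])

```text
clock: 3.15
position: [0.6195, 0.2285, 0.1117]
tcp_rot: [-0.0, 0.995, 0.096, 0.002]
contact_force: [-0.1, 0.9, 0.2]
grip_width: 0.085
gripper_force: 0.0
```

```bash
python3 -c "
from h import *
go(.617,.2287,.098,11.1)"
```

```text
t 3.15 pos [0.6195 0.2285 0.1117] F [-0.1  0.9  0.2] w 0.085 gf 0.0
shift units [-0.02  -0.006  0.114] rows 0.27898092126650526
turn units [-0.0002 -0.0025 -0.0006]
```

send_rows([
  [0, 0, 0, -0.01, 0, 0.1, 0],
  [0, 0, 0, 0, 0, 0, 0],
  [0, 0, 0, 0, 0, 0, 0],
  [0, 0, 0, 0, 0, 0, 0],
])

```text
clock: 3.55
position: [0.617, 0.2288, 0.0975]
tcp_rot: [-0.0, 0.995, 0.097, 0.0]
contact_force: [-1.0, 0.3, -0.1]
grip_width: 0.0852
gripper_force: 0.0
```

```bash
python3 -c "
from h import *
go(.617,.2287,.098,11.1)"
```

```text
t 3.55 pos [0.617  0.2288 0.0975] F [-1.   0.3 -0.1] w 0.0852 gf 0.0
shift units [-0.     0.    -0.004] rows 0.00917947553218478
turn units [-0.     -0.0004  0.0001]
```

send_rows([
  [0, 0, 0, 0, 0, 0, 255],
  [0, 0, 0, 0, 0, 0, 255],
  [0, 0, 0, 0, 0, 0, 255],
  [0, 0, 0, 0, 0, 0, 255],
  [0, 0, 0, 0, 0, 0, 255],
], force=50)

```text
clock: 4.05
position: [0.617, 0.2286, 0.0974]
tcp_rot: [0.0, 0.995, 0.097, 0.0]
contact_force: [0.5, -0.6, 0.3]
grip_width: 0.0286
gripper_force: 49.9
```

send_rows([
  [0, 0, 0, 0, 0, 0, 255],
  [0, 0, 0, 0, 0, 0, 255],
  [0, 0, 0, 0, 0, 0, 255],
  [0, 0, 0, 0, 0, 0, 255],
])

```text
clock: 4.45
position: [0.617, 0.2286, 0.0974]
tcp_rot: [0.0, 0.995, 0.097, 0.0]
contact_force: [0.4, -0.1, 1.7]
grip_width: 0.0289
gripper_force: 49.9
```

send_rows([
  [0, 0, 0, 0, 0, -0.05, 255],
  [0, 0, 0, 0, 0, -0.1, 255],
  [0, 0, 0, 0, 0, -0.2, 255],
  [0, 0, 0, 0, 0, -0.25, 255],
  [0, 0, 0, 0, 0, -0.25, 255],
])

```text
clock: 4.95
position: [0.6153, 0.2283, 0.1989]
tcp_rot: [0.0, 0.995, 0.097, -0.002]
contact_force: [0.7, 0.0, -4.7]
grip_width: 0.029
gripper_force: 49.9
```

send_rows([
  [0, 0, 0, 0, 0, -0.2, 255],
  [0, 0, 0, 0, 0, -0.1, 255],
  [0, 0, 0, 0, 0, 0, 255],
  [0, 0, 0, 0, 0, 0, 255],
])

```text
clock: 5.35
position: [0.6157, 0.2284, 0.2338]
tcp_rot: [0.0, 0.995, 0.097, -0.001]
contact_force: [-0.7, 0.8, -6.8]
grip_width: 0.0281
gripper_force: 50.0
```

```bash
python3 -c "
from h import *
go(.556,-.132,.236,11.1)"
```

```text
t 5.35 pos [0.6157 0.2284 0.2338] F [-0.7  0.8 -6.8] w 0.0281 gf 50.0
shift units [-1.067  2.851 -0.015] rows 7.305801817907131
turn units [0.0001 0.0017 0.0001]
```

Bowl weighs about 0.6 kg on the wrist, so it's held. Traversing with gentle acceleration.

send_rows([
  [0, 0, 0, -0.03, 0.08, 0, 255],
  [0, 0, 0, -0.06, 0.16, 0, 255],
  [0, 0, 0, -0.09, 0.24, 0, 255],
  [0, 0, 0, -0.1, 0.26, 0, 255],
  [0, 0, 0, -0.1, 0.26, 0, 255],
])

```text
clock: 5.85
position: [0.5936, 0.0992, 0.2339]
tcp_rot: [0.001, 0.995, 0.097, -0.001]
contact_force: [1.4, 0.4, -5.4]
grip_width: 0.029
gripper_force: 50.2
```

send_rows([
  [0, 0, 0, -0.1, 0.26, 0, 255],
  [0, 0, 0, -0.1, 0.26, 0, 255],
  [0, 0, 0, -0.1, 0.26, 0, 255],
  [0, 0, 0, -0.1, 0.26, 0, 255],
  [0, 0, 0, -0.1, 0.26, 0, 255],
])

```text
clock: 6.35
position: [0.5642, -0.0654, 0.2342]
tcp_rot: [0.0, 0.995, 0.096, -0.001]
contact_force: [0.3, -0.2, -5.9]
grip_width: 0.0293
gripper_force: 50.2
```

send_rows([
  [0, 0, 0, -0.09, 0.24, 0, 255],
  [0, 0, 0, -0.06, 0.16, 0, 255],
  [0, 0, 0, -0.04, 0.1, 0, 255],
  [0, 0, 0, 0, 0, 0, 255],
  [0, 0, 0, 0, 0, 0, 255],
])

```text
clock: 6.85
position: [0.5549, -0.1258, 0.2348]
tcp_rot: [-0.001, 0.995, 0.096, -0.0]
contact_force: [0.5, -0.9, -6.6]
grip_width: 0.0286
gripper_force: 50.3
```

```bash
python3 - <<'E'
from h import *
go(.556,-.132,.236,11.1)
# bowl vs ring in side view
s=read_camera("side");save(s,"s2",(200,40,440,240),3);S=cloud(s)
for n in("side","top"):
    c=s if n=="side" else read_camera("top");Q=cloud(c)
    q=Q-np.array([.556,-.132,0]);r=np.hypot(q[...,0],q[...,1])
    m=(r<.09)&(q[...,2]>.15)&(q[...,2]<.21); print(n,m.sum())
    if n=="side":
        lo=q[m][:,2].min()
E

```

```text
t 6.85 pos [ 0.5549 -0.1258  0.2348] F [ 0.5 -0.9 -6.6] w 0.0286 gf 50.3
shift units [-0.001  0.053 -0.01 ] rows 0.12860653879642917
turn units [-0.0009  0.0004 -0.0007]
side 1596
top 787
```

View pics/s2.png

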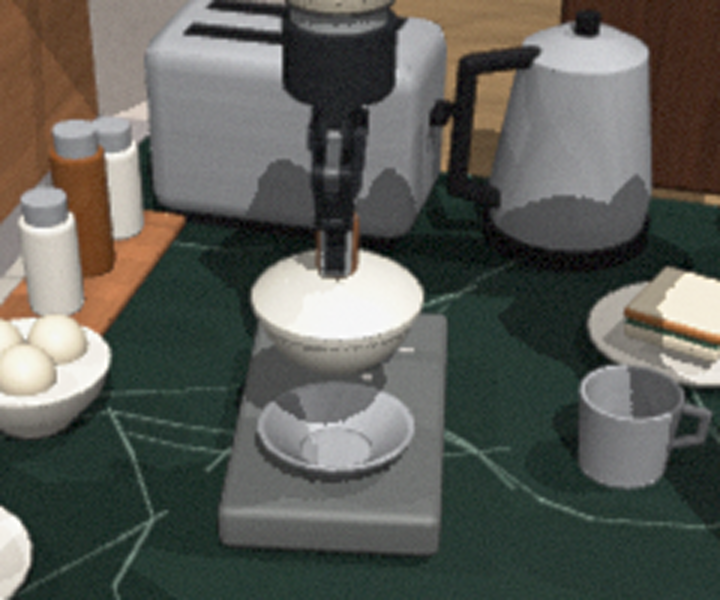

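The bowl hangs upright over the ring (ring centre about (335,430) in the crop). Descending to just above the seat.

send_rows([
  [0, 0, 0, 0, 0.03, 0.05, 255],
  [0, 0, 0, 0, 0.02, 0.15, 255],
  [0, 0, 0, 0, 0, 0.2, 255],
  [0, 0, 0, 0, 0, 0.1, 255],
  [0, 0, 0, 0, 0, 0.05, 255],
])

```text
clock: 7.45
position: [0.5554, -0.1308, 0.1671]
tcp_rot: [-0.001, 0.995, 0.097, -0.002]
contact_force: [-0.3, -0.3, -6.2]
grip_width: 0.0286
gripper_force: 50.2
```

send_rows([
  [0, 0, 0, 0, 0, 0, 255],
  [0, 0, 0, 0, 0, 0, 255],
  [0, 0, 0, 0, 0, 0, 255],
])

```text
clock: 7.75
position: [0.5578, -0.132, 0.1706]
tcp_rot: [0.001, 0.995, 0.097, 0.001]
contact_force: [0.2, -0.7, -5.7]
grip_width: 0.0289
gripper_force: 50.2
```

```bash
python3 - <<'E'
from h import *
go(.556,-.132,.1475,11.1)
E
```

```text
t 7.75 pos [ 0.5578 -0.132   0.1706] F [ 0.2 -0.7 -5.7] w 0.0289 gf 50.2
shift units [-0.015 -0.003  0.192] rows 0.4631761031683339
turn units [ 0.0009 -0.0016  0.0002]
```

send_rows([
  [0, 0, 0, -0.01, 0, 0.06, 255],
  [0, 0, 0, 0, 0, 0.05, 255],
  [0, 0, 0, 0, 0, 0.02, 255],
  [0, 0, 0, 0, 0, 0, 255],
  [0, 0, 0, 0, 0, 0, 255],
])

```text
clock: 8.25
position: [0.5554, -0.132, 0.1534]
tcp_rot: [-0.0, 0.995, 0.097, -0.0]
contact_force: [-0.2, -0.2, -6.8]
grip_width: 0.0288
gripper_force: 50.4
```

send_rows([
  [0, 0, 0, 0, 0, 0.016, 255],
  [0, 0, 0, 0, 0, 0, 255],
  [0, 0, 0, 0, 0, 0, 255],
])

```text
clock: 8.55
position: [0.5555, -0.1319, 0.1517]
tcp_rot: [-0.0, 0.995, 0.097, 0.0]
contact_force: [0.3, -0.4, -6.0]
grip_width: 0.0289
gripper_force: 50.4
```

No contact yet at z=0.1517; continue in 1 mm steps.

send_rows([
  [0, 0, 0, 0, 0, 0.008, 255],
  [0, 0, 0, 0, 0, 0, 255],
  [0, 0, 0, 0, 0, 0.008, 255],
  [0, 0, 0, 0, 0, 0, 255],
  [0, 0, 0, 0, 0, 0, 255],
])

```text
clock: 9.05
position: [0.5554, -0.1319, 0.1497]
tcp_rot: [-0.0, 0.995, 0.097, -0.0]
contact_force: [0.6, -0.0, -6.3]
grip_width: 0.0286
gripper_force: 50.4
```

send_rows([
  [0, 0, 0, 0, 0, 0.008, 255],
  [0, 0, 0, 0, 0, 0, 255],
  [0, 0, 0, 0, 0, 0, 255],
])

```text
clock: 9.35
position: [0.5554, -0.1319, 0.1488]
tcp_rot: [-0.0, 0.995, 0.097, -0.0]
contact_force: [0.7, -0.3, -6.5]
grip_width: 0.0286
gripper_force: 50.4
```

send_rows([
  [0, 0, 0, 0, 0, 0.006, 255],
  [0, 0, 0, 0, 0, 0, 255],
  [0, 0, 0, 0, 0, 0, 255],
])

```text
clock: 9.65
position: [0.5557, -0.1321, 0.1483]
tcp_rot: [0.0, 0.995, 0.097, 0.0]
contact_force: [-0.9, -0.5, -4.7]
grip_width: 0.0288
gripper_force: 50.5
```

send_rows([
  [0, 0, 0, 0, 0, 0.006, 255],
  [0, 0, 0, 0, 0, 0, 255],
  [0, 0, 0, 0, 0, 0, 255],
])

```text
clock: 9.95
position: [0.556, -0.1322, 0.1479]
tcp_rot: [0.0, 0.995, 0.097, 0.001]
contact_force: [0.6, -0.4, -2.6]
grip_width: 0.0289
gripper_force: 50.7
```

```bash
python3 - <<'E'
from h import *
F=[]
go(.556,-.132,.1475,11.1);print(observe()["torque"])
E
```

```text
t 9.95 pos [ 0.556  -0.1322  0.1479] F [ 0.6 -0.4 -2.6] w 0.0289 gf 50.7
shift units [ 0.    -0.001  0.003] rows 0.008425826829173
turn units [ 0.0004 -0.0007  0.0001]
[-0.10630572  0.06570132 -0.00855496]
```

Contact made, 0.5 mm from home height. One last small step, then release.

send_rows([
  [0, 0, 0, 0, 0, 0.005, 255],
  [0, 0, 0, 0, 0, 0, 255],
  [0, 0, 0, 0, 0, 0, 180],
  [0, 0, 0, 0, 0, 0, 150],
  [0, 0, 0, 0, 0, 0, 0],
])

```text
clock: 10.45
position: [0.5556, -0.1319, 0.147]
tcp_rot: [0.0, 0.995, 0.097, 0.0]
contact_force: [0.2, 0.1, 1.3]
grip_width: 0.0482
gripper_force: 0.0
```

send_rows([
  [0, 0, 0, 0, 0, 0, 0],
  [0, 0, 0, 0, 0, 0, 0],
  [0, 0, 0, 0, 0, 0, 0],
  [0, 0, 0, 0, 0, 0, 0],
])

```text
clock: 10.85
position: [0.5555, -0.1319, 0.1467]
tcp_rot: [-0.0, 0.995, 0.097, -0.0]
contact_force: [-0.4, 0.3, -0.3]
grip_width: 0.0857
gripper_force: 0.0
```

send_rows([
  [0, 0, 0, 0, 0, -0.1, 0],
  [0, 0, 0, 0, 0, -0.2, 0],
  [0, 0, 0, 0, 0, -0.3, 0],
  [0, 0, 0, 0, 0, -0.2, 0],
  [0, 0, 0, 0, 0, 0, 0],
])

```text
clock: 11.35
position: [0.5587, -0.133, 0.2486]
tcp_rot: [0.002, 0.995, 0.097, 0.005]
contact_force: [0.4, 0.9, 0.6]
grip_width: 0.0854
gripper_force: 0.0
```

```bash
python3 - <<'E'
from h import *
go(.5867,-.288,.225,11.1)
c=read_camera("wrist");s=read_camera("side");save(s,"s3",(200,40,440,240),3)
h=cv2.cvtColor(c['image'],cv2.COLOR_RGB2HSV)[150:330,220:420]
m=((h[...,0]<18)&(h[...,1]>110)&(h[...,2]>120)).astype(np.uint8)
m=cv2.morphologyEx(m,cv2.MORPH_OPEN,np.ones((5,5)))
cs=max(cv2.findContours(m,0,2)[0],key=cv2.contourArea);(x,y),r=cv2.minEnclosingCircle(cs);print(x+220,y+150,r,plane(c,x+220,y+150,.164,True))
S=cloud(s);r=np.hypot(S[...,0]-.556,S[...,1]+.132);m=(r<.03)&(S[...,2]<.18)&(S[...,2]>.158);print("knob top z",np.median(S[m],0),np.percentile(S[m][:,2],95),m.sum())
m=(r<.07)&(S[...,2]<.13)&(S[...,2]>.095);print(cv2.minEnclosingCircle((S[m][:,:2]*1000).astype(np.float32)))
E
```

```text
t 11.35 pos [ 0.5587 -0.133   0.2486] F [0.4 0.9 0.6] w 0.0854 gf 0.0
shift units [-0.022  1.312  0.203] rows 3.186054211523824
turn units [ 0.0034 -0.0061  0.0001]
318.06410217285156 263.3717956542969 23.479251861572266 [ 0.55931698 -0.13201901  0.164     ]
knob top z [ 0.55643582 -0.12748991  0.16261532] 0.16446118779404717 95
((555.262451171875, -129.57920837402344), 63.3095817565918)
```

View pics/s3.png

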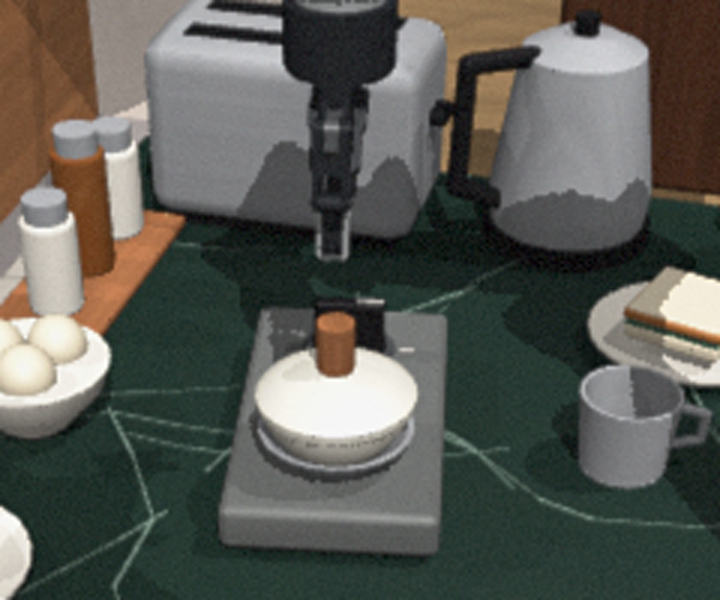

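The bowl sits upright and home in the ring (crop (335,410); knob top at z 0.1645 against 0.164 expected). Now to the warmer knob, whose position (0.587,-0.289) follows from the ring.

send_rows([
  [0, 0, 0, 0, 0.25, 0, 0],
  [0, 0, 0, 0, 0.35, 0, 0],
  [0, 0, 0, 0, 0.35, 0, 0],
  [0, 0, 0, 0, 0.25, 0.1, 0],
  [0, 0, 0, 0, 0.1, 0.2, 0],
])

```text
clock: 11.95
position: [0.5863, -0.2886, 0.2068]
tcp_rot: [0.001, 0.995, 0.096, 0.001]
contact_force: [-0.1, 0.9, 0.0]
grip_width: 0.0854
gripper_force: 0.0
```

send_rows([
  [0, 0, 0, 0, 0, 0.2, 0],
  [0, 0, 0, 0, 0, 0.2, 0],
  [0, 0, 0, 0, 0, 0.15, 0],
  [0, 0, 0, 0, 0, 0, 0],
  [0, 0, 0, 0, 0, 0, 0],
])

```text
clock: 12.45
position: [0.5845, -0.2844, 0.1392]
tcp_rot: [-0.001, 0.995, 0.097, -0.001]
contact_force: [-0.2, 0.4, -0.8]
grip_width: 0.0856
gripper_force: 0.0
```

```bash
python3 - <<'E'
from h import *
go(.5867,-.289,.076,11.1)
E
```

```text
t 12.45 pos [ 0.5845 -0.2844  0.1392] F [-0.2  0.4 -0.8] w 0.0856 gf 0.0
shift units [0.012 0.042 0.526] rows 1.2674662578756128
turn units [-0.0015  0.0017  0.0001]
```

send_rows([
  [0, 0, 0, 0.01, 0.03, 0.15, 0],
  [0, 0, 0, 0, 0, 0.2, 0],
  [0, 0, 0, 0, 0, 0.1, 0],
  [0, 0, 0, 0, 0, 0, 0],
  [0, 0, 0, 0, 0, 0, 0],
])

```text
clock: 12.95
position: [0.5876, -0.2884, 0.0869]
tcp_rot: [0.0, 0.995, 0.097, 0.0]
contact_force: [0.4, -1.5, -0.2]
grip_width: 0.0857
gripper_force: 0.0
```

send_rows([
  [0, 0, 0, 0, 0, 0, 0],
  [0, 0, 0, 0, 0, 0, 0],
])

```text
clock: 13.15
position: [0.5884, -0.2889, 0.0882]
tcp_rot: [0.001, 0.995, 0.097, 0.001]
contact_force: [-0.5, -0.0, 0.3]
grip_width: 0.0855
gripper_force: 0.0
```

```bash
python3 - <<'E'
from h import *
go(.5867,-.289,.077,11.1)
E
```

```text
t 13.15 pos [ 0.5884 -0.2889  0.0882] F [-0.5 -0.   0.3] w 0.0855 gf 0.0
shift units [-0.014 -0.002  0.093] rows 0.2260359205150505
turn units [ 0.0011 -0.0013  0.0001]
```

send_rows([
  [0, 0, 0, -0.01, 0, 0.085, 0],
  [0, 0, 0, 0, 0, 0, 0],
  [0, 0, 0, 0, 0, 0, 0],
  [0, 0, 0, 0, 0, 0, 255],
  [0, 0, 0, 0, 0, 0, 255],
], force=50)

```text
clock: 13.65
position: [0.5864, -0.2886, 0.0767]
tcp_rot: [0.0, 0.995, 0.097, 0.0]
contact_force: [-0.4, -1.2, 0.6]
grip_width: 0.0591
gripper_force: 0.0
```

send_rows([
  [0, 0, 0, 0, 0, 0, 255],
  [0, 0, 0, 0, 0, 0, 255],
  [0, 0, 0, 0, 0, 0, 255],
  [0, 0, 0, 0, 0, 0, 255],
  [0, 0, 0, 0, 0, 0, 255],
])

```text
clock: 14.15
position: [0.5865, -0.2896, 0.077]
tcp_rot: [0.001, 0.995, 0.097, 0.0]
contact_force: [1.3, -3.2, 0.3]
grip_width: 0.0154
gripper_force: 52.3
```

```bash
python3 - <<'E'
from h import *
go(.5867,-.289,.077,11.1)
E
```

```text
t 14.15 pos [ 0.5865 -0.2896  0.077 ] F [ 1.3 -3.2  0.3] w 0.0154 gf 52.3
shift units [ 0.002 -0.005 -0.   ] rows 0.01282655741123934
turn units [ 0.0012 -0.0005  0.    ]
```

send_rows([
  [0, 0, 0.04, 0, 0, 0, 255],
  [0, 0, 0.06, 0, 0, 0, 255],
  [0, 0, 0.06, 0, 0, 0, 255],
  [0, 0, 0.06, 0, 0, 0, 255],
  [0, 0, 0.06, 0, 0, 0, 255],
])

```text
clock: 14.65
position: [0.5866, -0.2891, 0.0769]
tcp_rot: [0.0, 0.993, -0.114, 0.0]
contact_force: [-0.6, -2.7, 0.6]
grip_width: 0.0149
gripper_force: 52.3
```

```bash
python3 - <<'E'
from h import *
go(.5867,-.289,.077,-58);print(observe()["torque"])
E
```

```text
t 14.65 pos [ 0.5866 -0.2891  0.0769] F [-0.6 -2.7  0.6] w 0.0149 gf 52.3
shift units [ 0.001 -0.001 -0.001] rows 0.0034505235039376672
turn units [ 2.000e-04 -9.000e-04  5.219e-01]
[-0.34553192 -0.07175005  0.07954812]
```

send_rows([
  [0, 0, 0.06, 0, 0, 0, 255],
  [0, 0, 0.06, 0, 0, 0, 255],
  [0, 0, 0.06, 0, 0, 0, 255],
  [0, 0, 0.06, 0, 0, 0, 255],
  [0, 0, 0.06, 0, 0, 0, 255],
])

```text
clock: 15.15
position: [0.5868, -0.2886, 0.0769]
tcp_rot: [-0.0, 0.943, -0.334, 0.001]
contact_force: [0.9, -1.4, -0.9]
grip_width: 0.0152
gripper_force: 52.3
```

send_rows([
  [0, 0, 0.06, 0, 0, 0, 255],
  [0, 0, 0.06, 0, 0, 0, 255],
  [0, 0, 0.05, 0, 0, 0, 255],
  [0, 0, 0.03, 0, 0, 0, 255],
  [0, 0, 0, 0, 0, 0, 255],
])

```text
clock: 15.65
position: [0.5872, -0.2884, 0.0769]
tcp_rot: [-0.001, 0.883, -0.469, 0.001]
contact_force: [2.2, -1.2, 0.5]
grip_width: 0.015
gripper_force: 52.3
```

```bash
python3 - <<'E'
from h import *
go(.5867,-.289,.077,-57.7);print(observe()["torque"])
E
```

```text
t 15.65 pos [ 0.5872 -0.2884  0.0769] F [ 2.2 -1.2  0.5] w 0.015 gf 52.3
shift units [ 0.002  0.006 -0.001] rows 0.015787851102461187
turn units [-0.0013 -0.0007  0.0199]
[-0.10773829 -0.40764217 -0.24836912]
```

Turned to about 1.17 rad, past the detent. Release and lift straight up.

send_rows([
  [0, 0, 0.015, 0, 0, 0, 255],
  [0, 0, 0, 0, 0, 0, 0],
  [0, 0, 0, 0, 0, 0, 0],
  [0, 0, 0, 0, 0, 0, 0],
  [0, 0, 0, 0, 0, 0, 0],
])

```text
clock: 16.15
position: [0.5858, -0.2884, 0.0763]
tcp_rot: [0.0, 0.878, -0.479, -0.0]
contact_force: [0.1, 0.2, -0.3]
grip_width: 0.0727
gripper_force: 0.0
```

send_rows([
  [0, 0, 0, 0, 0, 0, 0],
  [0, 0, 0, 0, 0, 0, 0],
  [0, 0, 0, 0, 0, -0.1, 0],
  [0, 0, 0, 0, 0, -0.3, 0],
  [0, 0, 0, 0, 0, -0.4, 0],
])

```text
clock: 16.65
position: [0.5841, -0.2874, 0.1711]
tcp_rot: [-0.0, 0.878, -0.479, -0.003]
contact_force: [0.4, -0.2, -1.2]
grip_width: 0.0856
gripper_force: 0.0
```

send_rows([
  [0, 0, 0, 0, 0, -0.4, 0],
  [0, 0, 0, 0, 0, -0.3, 0],
  [0, 0, 0, 0, 0, -0.2, 0],
  [0, 0, 0, 0, 0, 0, 0],
  [0, 0, 0, 0, 0, 0, 0],
])

```text
clock: 17.15
position: [0.5864, -0.2886, 0.2817]
tcp_rot: [0.0, 0.878, -0.479, 0.001]
contact_force: [0.3, -0.0, -1.5]
grip_width: 0.0858
gripper_force: 0.0
```

```bash
python3 - <<'E'
from h import *
go(.5867,-.289,.25,-57.7)
s=read_camera("side");c=read_camera("wrist")
im=np.hstack([cv2.resize(c["image"],(400,300)),cv2.resize(s["image"][40:220,200:440],(400,300))]);cv2.imwrite("pics/end.png",im[...,::-1])
E
```

```text
t 17.15 pos [ 0.5864 -0.2886  0.2817] F [ 0.3 -0.  -1.5] w 0.0858 gf 0.0
shift units [ 0.004 -0.001  0.265] rows 0.6350086225677251
turn units [-0.0006 -0.0011  0.0056]
```

View pics/end.png

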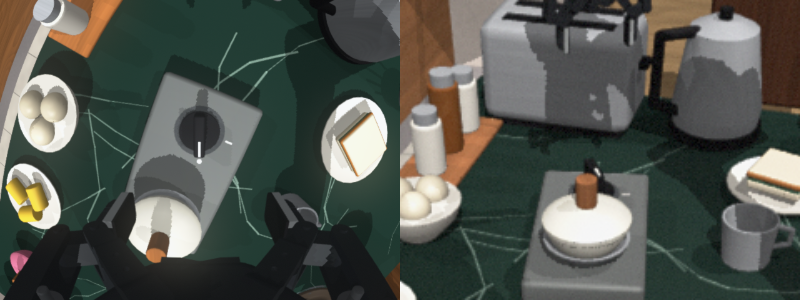

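The wrist half of the picture shows the bar's white line pointing at the "on" dot (about (199,155)). The side half shows the bowl upright in its ring at (587,220), and the gripper is clear.

```bash
python3 -c "
from plant import hand_in
print(hand_in())"
```

```text
the job is handed in; nothing more can be done
None
```

The bowl is seated upright in the warmer's ring and released, the knob is turned to on and stayed there, and the job was handed in at about 17 s of the 56 s allowed; no verdict was returned.

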